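# Rough in a beam line on the optical table

### The job

Set out the parts of the beam line from the laser (left) to the camera (right), all standing upright on the beam and square to it: the iris 60 mm in front of the laser's nose, the lens 80 mm in front of the camera's nose, and the glass plate midway between iris and lens, turned at 45 degrees so that it throws the beam to the far side, away from the robot. Stand the power sensor behind the glass plate, on that far side, 80 mm from it and facing it squarely (all centre to centre, or nose to centre). Leave the mirror mount, the screwdriver and the screw tray where they are.

Things in the scene. Friction and masses are not known exactly. Their poses are not given: they have to be found in the camera images.
- laser_nose (a point): Tip of the round steel nose of the laser, on the beam, 80 mm above the table. The laser is the grey ribbed box 60 mm wide, 130 mm long, top 109 mm high, bolted down on the left. The beam leaves level along this frame's -y; x points to the far side (away from the robot), z up.
- camera_nose (a point): Centre of the front rim of the camera's round steel ring, on the beam, 80 mm above the table. The camera is the dark 44 mm box on a post, top 103 mm high, bolted down on the right, looking at the laser along this frame's +y; axes as the laser's. The noses are 360 to 400 mm apart.
- iris_center (a point): Iris, loose, 220 g: square black frame 41 by 41 mm (x, z), 12.7 mm thick, with steel leaves about a small hole and a small steel lever 14 mm out of its top edge. Point: the hole's centre, 80 mm above the foot; y through the hole, z up. Grip the flat side edges, 41 mm apart along x. Either way round will do. Grey base 58 (x) by 50 (y) by 10 mm, post holder and post below.
- lens_center (a point): Lens, loose, 250 g: square black frame 41 by 41 mm (x, z), 12.7 mm thick, with a lens tube 31 mm across and 48 mm long (y) through it. Point: the tube's centre, 80 mm above the foot; y is the lens axis, z up. Grip the flat side edges, 41 mm apart along x. Either way round will do. Grey base 58 (x) by 50 (y) by 10 mm, post holder and post below.
- pickoff_center (a point): Glass plate, loose, 210 g: square black frame 41 mm, 10 mm thick, clear glass disc, set at 45 degrees on its base. Point: the glass centre, 80 mm above the foot, z up. With y along the beam (a half turn makes no difference) it throws the beam to the far side. Grip the flat side edges, 41 mm apart along (1,-1,0). Grey base 58 (x) by 50 (y) by 10 mm, post holder and post below.
- sensor_center (a point): Power sensor, loose, 260 g: black block 50 by 50 mm (y, z), 25 mm thick (x), a round absorber in a bright ring on its face (-x), upright cooling fins at its back (+x). Point: the block's middle, 80 mm above the foot. Grip the flat sides, 50 mm apart along y. Grey base 58 (x) by 50 (y) by 10 mm, post holder and post below.
- mirror_center (a point): Mirror mount, not part of this job: loose, among the others on the same kind of base; two black 46 mm square plates one behind the other, round mirror in front (+y), three steel knobs at the back (-y). Point 80 mm above the foot; top 105 mm high.
- driver: Black-handled screwdriver 170 mm long lying on the table, not part of this job; x along it, handle to -x.
- tray: Steel tray of screws and washers, 80 by 110 by 20 mm, not part of this job; origin at the centre of its underside.
Mind the look-alikes: they are no part of the job. What is shaped like the part that bears pickoff_center but blue is not meant.

How it is judged:
At the end, for the whole second after the job is handed in: Iris 60, lens 80 mm from its nose, sensor 80 mm behind plate (+-12); plate 95+ mm from iris and lens (105+ if noses over 380 apart). Sideways 8 mm (sensor 14), angles 0.15 rad; plate sends beam to far side, sensor faces plate. All upright on the table, released, at rest (y of iris_center in the frame of laser_nose between -0.072 and -0.048 m and x of iris_center in the frame of laser_nose between -0.008 and 0.008 m and angle between the y axis of each of iris_center, pickoff_center and the y axis of laser_nose, either way round below 0.15 rad and y of lens_center in the frame of camera_nose between 0.068 and 0.092 m and x of lens_center in the frame of camera_nose between -0.008 and 0.008 m and angle between the y axis of lens_center and the y axis of camera_nose, either way round below 0.15 rad and x of pickoff_center in the frame of laser_nose between -0.008 and 0.008 m and y of pickoff_center in the frame of laser_nose below -0.13 m and y of pickoff_center in the frame of camera_nose above 0.15 m and ((horizontal distance between pickoff_center and iris_center above 0.105 m and horizontal distance between pickoff_center and lens_center above 0.105 m) or (horizontal distance between laser_nose and camera_nose below 0.38 m and horizontal distance between pickoff_center and iris_center above 0.095 m and horizontal distance between pickoff_center and lens_center above 0.095 m)) and x of sensor_center in the frame of laser_nose above 0.05 m and (x of sensor_center in the frame of pickoff_center between 0.068 and 0.092 m or x of sensor_center in the frame of pickoff_center between -0.092 and -0.068 m) and y of sensor_center in the frame of pickoff_center between -0.014 and 0.014 m and angle between the x axis of sensor_center and the x axis of laser_nose, either way round below 0.15 rad and x of pickoff_center in the frame of sensor_center below 0 m and angle between each of iris_center, lens_center, pickoff_center, sensor_center's own z axis and vertical below 0.06 rad and height (world z) of iris_center between 0.075 and 0.085 m and linear speed of each of iris, lens, pickoff, sensor below 0.02 m/s and angular speed of each of iris, lens, pickoff, sensor below 0.2 rad/s and height (world z) of lens_center between 0.075 and 0.085 m and height (world z) of pickoff_center between 0.075 and 0.085 m and height (world z) of sensor_center between 0.075 and 0.085 m); the robot touches nothing.
It fails at once if the mirror mount, the screwdriver or the screw tray is pushed more than 20 mm (distance of any of mirror_center, driver, tray from where it was at the start of the episode above 0.02 m).
It also fails if it takes over 102 s, if anything falls off the work surface, if the arm or the gripper's body presses on something with over 40 N, if the wrist force passes 120 N, or if a joint passes its speed limit or range.

### The arm

A 7-joint arm with a two-finger parallel gripper is mounted at the origin on the work surface. World frame = base frame: x ahead of the robot, y to its left, z up, the work surface at z = 0. Lengths are in m, angles in rad, forces in N, time in s.
With the tool pointing down it reaches from about 0.4 to 0.85 m from the base axis. Payload 6.9 kg.
Tool frame: the origin (TCP) lies at the very end of the fingers, on their centre line; the grasp point (between the pads) lies 19 mm behind it; z points along the fingers, y is the line along which they close (so a half turn about z gives the same grasp; the last joint's range is limited). The gripper opens to 85 mm and grips with 20 to 120 N. Pads are 22 mm wide; open, the fingers measure 114 mm over their backs; the gripper's body (76 mm by 85 mm) begins 54 mm behind the grasp point. The pads swing forward as they close: fully open they stand 13 mm farther back than shut.
Start: joints at [-1.232, 0.507, -0.238, 1.5, 0.126, 1.149, -0.155], TCP at [0.144, 0.608, 0.231] pointing down, gripper open.
Joint ranges: [-3.08, 3.08], [-0.24, 2.05], [-1.43, 1.35], [0, 2.5], [-1.52, 4.66], [0.17, 1.96], [-2.89, 2.89]. Speed limits (rad/s): [2.39, 2.39, 3.14, 3.14, 3.14, 3.14, 3.14].

### API

Orientations are given as a rotation vector (axis times angle).
In Python, from plant import sensors, camera, env, silhouettes gives the robot as it stands. The module is installed in compiled form; this text tells all that it offers.
- The arm moves only by the tool jog_arm, never from a script. Its argument "rows" is a list of rows, each an object with "hand": the finger opening in m, from 0 to 0.0854; "linear": the shift along the tool's x, y, z in m, a list of three; "twist": the turn about the tool's z in degrees. In form: [{"hand": hand, "linear": [tx, ty, tz], "twist": twist}, ...]. A call has 1 to 10 rows; each row is the pose to reach, as a shift and turn from the pose commanded when the call began, along the tool's axes at that moment; what a row does not reach only later rows make up. A row lasts 1/8 s, in which the tool goes at most 62.5 mm and 10.7 degrees, less where a joint would pass 70% of its speed; a pose out of reach is approached as far as the arm can. A call with a gripper value outside its range is refused whole. The fingers move at their own pace and stop on an object; "newtons" is the grip in N (left out, the last holds). Time passes only in rows, so rows that repeat a pose let the fingers close. It gives the time, the measured TCP pose, the force, the opening and the grip force at its end, in the units of the state.
- sensors.get_state(): the state, without advancing time (a new reading comes with each control period).
- camera(name): name is "side" or "top"; returns a dict with "frame" (420x560x3 uint8, blue, green, red), "fx", "fy", "cx", "cy" (pixels), "dist" ([k1, k2, p1, p2, k3] as OpenCV has them; the pictures are not rectified), "T" (4x4, takes a point from camera to world coordinates). Camera axes: x right, y up, looking along -z (the intrinsics and any distortion apply to the point x, -y, -z); pixel columns grow to the right and rows downward; lengths in m; the calibration is good to about 2 mm. A picture is of the moment at which its call begins. There is no depth.
- env.finish_job(): hands the job in; it is judged then, once.
Trained networks look in the newest picture that a camera, given by its name, has taken for a name from the list of things; names that differ only in an ending like _2 or _b are one class to them, and where a whole thing is asked for, a point or a joint stands for the part that bears it (a point fixed in the world has none). Each returns a list of dicts, best first, with "confidence" (0 to 1); they miss things now and then, are a little off and sometimes report something else, mostly with a low value. They report only what shows in the picture. A call takes as long as a camera call. They do not tell look-alikes from the thing itself.
- silhouettes(camera, name): "pixels" (420x560 bool, what is visible of it) and "position" ([column, row] in pixels, amid what is visible of it).
The state is a dict: "time_s": time; "qpos": joint angles; "qd": joint speeds; "effort": joint torques, N m; "eef_pos": TCP position; "ee_rot": TCP orientation; "wrist_force": force on the tool from outside, world axes, zero at the start; "torque": the same for the moment, N m; "finger_gap": finger opening in m; "grip_force": force on a finger pad.
Only numpy, scipy, OpenCV 4.12 (cv2) and the standard library are available. Lean on these libraries where they do the work, as an engineer would, in place of code of your own. Each camera call takes 0.05 s, during which the arm holds its last target. There are 200 camera calls.

## Working session

There is one attempt and no reset: what is moved stays moved. The work goes in short steps, Python scripts to look and compute and a tool call to move; the robot and the scene stay as the last step left them, time stands still between calls to the robot, and variables do not carry over. Pictures are saved under pics/ and viewed, at most 14 in all, crops included, and the job is handed in when it is done.

Besides the shell and the picture viewer there is one more tool, called after "Call:" as name(argument=value, ...), one argument or row to a line, values as JSON. jog_arm: Moves the arm, as the interface text tells. Its arguments: {"type":"object","properties":{"rows":{"type":"array","items":{"type":"object","properties":{"hand":{"type":"number"},"linear":{"type":"array","items":{"type":"number"}},"twist":{"type":"number"}}}},"newtons":{"type":"number"}},"required":["rows"]}

```bash
mkdir -p pics; cat > h.py <<'E'
import numpy as np,cv2
from plant import sensors,camera,env,silhouettes
def K(c): return np.array([[c['fx'],0,c['cx']],[0,c['fy'],c['cy']],[0,0,1.]])
def proj(c,P):
    P=np.atleast_2d(P).astype(float); T=np.linalg.inv(c['T']); q=P@T[:3,:3].T+T[:3,3]
    q=q*[1,-1,-1]
    return cv2.projectPoints(q.reshape(-1,1,3),np.zeros(3),np.zeros(3),K(c),np.array(c['dist'],float))[0].reshape(-1,2)
def back(c,uv,z):
    uv=np.atleast_2d(uv).astype(float)
    n=cv2.undistortPoints(uv.reshape(-1,1,2),K(c),np.array(c['dist'],float)).reshape(-1,2)
    d=np.c_[n[:,0],-n[:,1],-np.ones(len(n))]@c['T'][:3,:3].T; o=c['T'][:3,3]
    return o+d*((z-o[2])/d[:,2])[:,None]
E
python3 - <<'E'
from h import *
np.set_printoptions(precision=4,suppress=True)
for n in ['top','side']:
    c=camera(n); cv2.imwrite(f'pics/{n}0.png',cv2.resize(c['frame'],(784,588)))
    print(n,c['fx'],c['T'])
    for t in ['laser_nose','camera_nose','iris_center','lens_center','pickoff_center','sensor_center','mirror_center','driver','tray']:
        for s in silhouettes(n,t): print(t,round(s['confidence'],2),s['position'],s['pixels'].sum(),back(c,s['position'],.08)[0][:2])
s=sensors.get_state();print(s['time_s'],s['eef_pos'],s['ee_rot'],s['finger_gap'])
E
```

```text
top 488.935034610147 [[ 0.0301  0.991  -0.1307  0.3447]
 [-0.9995  0.0291 -0.0099 -0.0322]
 [-0.006   0.131   0.9914  1.238 ]
 [ 0.      0.      0.      1.    ]]
laser_nose 0.83 [153.7, 161.6] 2180 [0.5944 0.2817]
laser_nose 0.71 [266.4, 227.4] 467 [0.442  0.0012]
camera_nose 0.55 [363.3, 168.9] 895 [ 0.5906 -0.2285]
iris_center 0.86 [264.1, 227.5] 466 [0.4416 0.0066]
iris_center 0.2 [155.2, 160.3] 2209 [0.5977 0.2782]
lens_center 0.67 [325.4, 236.3] 520 [ 0.4249 -0.1394]
pickoff_center 0.91 [359.1, 280.9] 476 [ 0.322  -0.2209]
pickoff_center 0.75 [400.2, 321.6] 474 [ 0.2292 -0.3194]
pickoff_center 0.55 [388.3, 235.7] 506 [ 0.4304 -0.2896]
sensor_center 0.73 [160.0, 229.3] 532 [0.4295 0.2557]
mirror_center 0.86 [206.7, 225.9] 546 [0.4412 0.1436]
driver 0.82 [179.2, 107.6] 338 [0.7328 0.2273]
tray 0.81 [328.3, 102.7] 1347 [ 0.755  -0.1415]
side 451.59976102807184 [[ 0.9156  0.269  -0.2989  0.1429]
 [-0.402   0.6274 -0.6669 -0.8022]
 [ 0.0082  0.7308  0.6826  0.8776]
 [ 0.      0.      0.      1.    ]]
laser_nose 0.93 [278.8, 143.3] 1558 [0.5903 0.249 ]
camera_nose 0.8 [362.2, 260.4] 1140 [ 0.5841 -0.2564]
iris_center 0.62 [269.3, 219.4] 689 [ 0.4381 -0.0467]
lens_center 0.86 [281.5, 259.5] 829 [ 0.4141 -0.1798]
pickoff_center 0.82 [312.6, 312.5] 881 [ 0.4162 -0.3379]
pickoff_center 0.7 [257.9, 306.0] 656 [ 0.3177 -0.2777]
pickoff_center 0.59 [279.6, 348.4] 898 [ 0.3206 -0.3867]
sensor_center 0.9 [227.4, 167.1] 449 [0.4086 0.1982]
mirror_center 0.56 [244.9, 183.5] 622 [0.4297 0.1097]
driver 0.72 [279.5, 143.3] 1493 [0.5923 0.2481]
driver 0.64 [329.5, 150.4] 174 [0.716  0.1555]
tray 0.94 [399.5, 221.2] 1130 [ 0.7376 -0.1824]
1.0 [0.1442 0.6081 0.2313] [-0.3649 -3.1203  0.    ] 0.08526068281572648
```

View pics/top0.png

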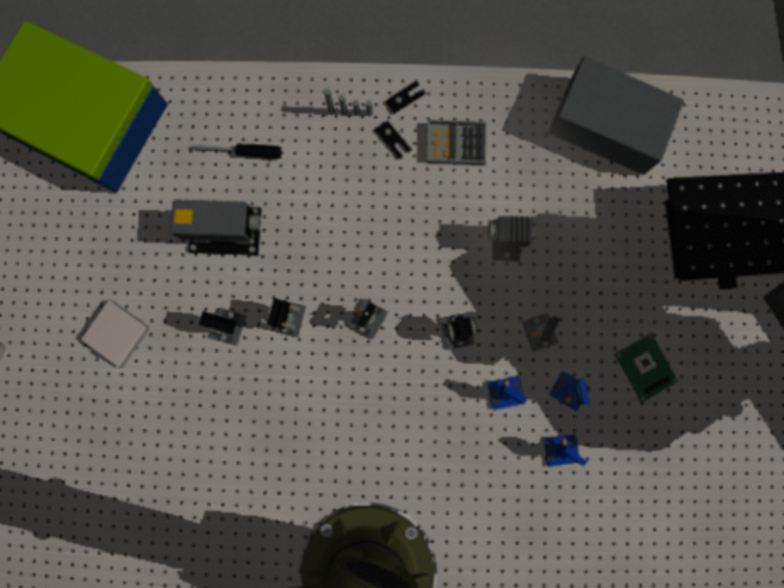

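View pics/side0.png

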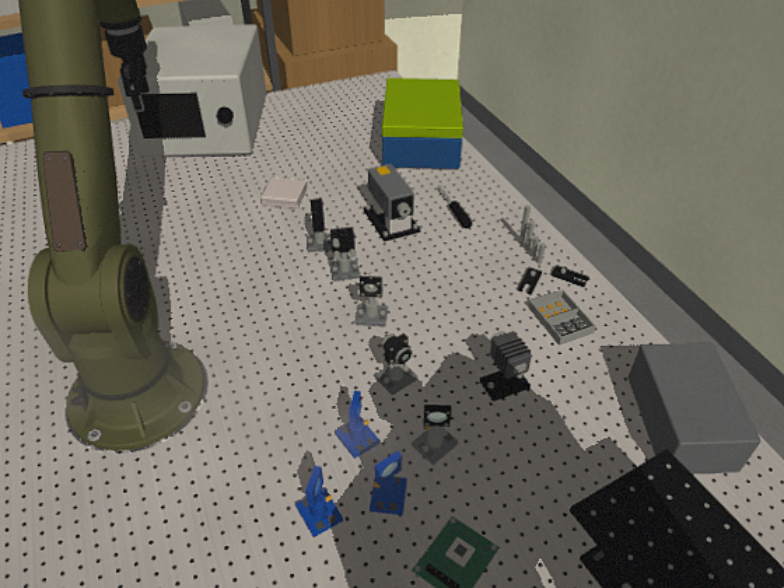

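```bash
cat > fit.py <<'E'
from h import *
from scipy.optimize import minimize
def box(sx,sy,z0,z1,yaw=0,cx=0,cy=0):
    p=np.array([[a*sx/2,b*sy/2] for a in(-1,1) for b in(-1,1)]); R=np.array([[np.cos(yaw),-np.sin(yaw)],[np.sin(yaw),np.cos(yaw)]])
    p=p@R.T+[cx,cy]; return np.array([[*q,z] for q in p for z in(z0,z1)])
def cyl(d,z0,z1): 
    t=np.linspace(0,2*np.pi,16); return np.array([[d/2*np.cos(a),d/2*np.sin(a),z] for a in t for z in(z0,z1)])
def tube(d,l):
    t=np.linspace(0,2*np.pi,16); return np.array([[d/2*np.cos(a),y,.08+d/2*np.sin(a)] for a in t for y in(-l/2,l/2)])
B=[box(.058,.05,0,.01),cyl(.02,.01,.055),cyl(.0127,.05,.062)]
M={'iris_center':B+[box(.041,.0127,.0595,.1005),box(.004,.004,.1,.1145)],
'lens_center':B+[box(.041,.0127,.0595,.1005),tube(.031,.048)],
'pickoff_center':B+[box(.041,.010,.0595,.1005,-np.pi/4)],
'sensor_center':B+[box(.025,.05,.055,.105)],
'mirror_center':B+[box(.046,.03,.057,.105)]}
def tr(P,p):
    c,s=np.cos(p[2]),np.sin(p[2]); return P@np.array([[c,-s,0],[s,c,0],[0,0,1]]).T+[p[0],p[1],0]
def render(c,parts,p,S=4):
    m=np.zeros((420*S,560*S),np.uint8)
    for P in parts:
        q=((proj(c,tr(P,p))+.5)*S-.5); cv2.fillConvexPoly(m,cv2.convexHull(np.round(q).astype(np.int32)),1)
    return m
def fit(views,parts,p0,S=4):
    # views: list (cam,mask)
    big=[]
    for c,k in views:
        big.append((c,cv2.resize(k.astype(np.float32),None,fx=S,fy=S,interpolation=cv2.INTER_LINEAR)>.5))
    def f(v):
        p=np.array(v)*[.01,.01,.2]; e=0
        for c,k in big:
            r=render(c,parts,p,S)>0; e+=1-(r&k).sum()/(r|k).sum()
        return e/len(big)
    best=None
    for y in p0[2]:
        v0=np.array([p0[0]/.01,p0[1]/.01,y/.2])
        r=minimize(f,v0,method='Nelder-Mead',options=dict(initial_simplex=[v0,v0+[1,0,0],v0+[0,1,0],v0+[0,0,1]],xatol=.01,fatol=1e-4,maxiter=90))
        if best is None or r.fun<best[1]: best=(r.x*[.01,.01,.2],r.fun)
    return best
E
cat > run1.py <<'E'
from fit import *
np.set_printoptions(precision=4,suppress=True)
C={n:camera(n) for n in('top','side')}
P0={'iris_center':(.445,.004),'lens_center':(.425,-.143),'pickoff_center':(.43,-.293),'sensor_center':(.43,.25)}
V=[]
for t,(x,y) in P0.items():
    vs=[]
    for n,c in C.items():
        q=proj(c,[x,y,.06])[0]
        ss=[s for s in silhouettes(n,t) if np.hypot(*(np.array(s['position'])-q))<25]
        if ss: vs.append((c,ss[0]['pixels']))
    ys=np.arange(-1.4,1.6,.4) if t!='sensor_center' else np.arange(-3,3.2,.5)
    p,e=fit(vs,M[t],(x,y,ys)); print(t,len(vs),p,round(e,3))
    for n,c in C.items():
        u,v=proj(c,[p[0],p[1],.05])[0].astype(int); o=cv2.resize(c['frame'][v-28:v+28,u-25:u+25],(200,224),interpolation=cv2.INTER_CUBIC)
        for Q in M[t]:
            if len(Q)==8:
              q=((proj(c,tr(Q,p))-[u-25,v-28]+.5)*4).astype(int)
              cv2.polylines(o,[cv2.convexHull(q)],True,(0,255,0) if n=='top' else (0,255,255),1)
        V.append(o)
W=[]
a=cv2.vconcat([cv2.hconcat(V[0::2]),cv2.hconcat(V[1::2])])
cv2.imwrite('pics/fit1.png',cv2.convertScaleAbs(a,alpha=1.5))
def crop(c,u0,v0,w,h,s): return cv2.resize(c['frame'][v0:v0+h,u0:u0+w],(w*s,h*s),interpolation=cv2.INTER_CUBIC)
T,S=C['top'],C['side']
a=cv2.hconcat([crop(T,112,130,80,50,5),crop(T,310,145,80,50,5)]); b=cv2.hconcat([crop(S,245,105,80,66,5),crop(S,330,225,80,66,5)])
cv2.imwrite('pics/noses.png',cv2.convertScaleAbs(cv2.vconcat([a,b]),alpha=1.4))
E
python3 run1.py
```

```text
iris_center 2 [ 0.4485  0.0114 -0.4727] 0.071
lens_center 2 [ 0.4304 -0.1501  0.2446] 0.084
pickoff_center 2 [ 0.4324 -0.3004  0.3682] 0.086
sensor_center 2 [ 0.4269  0.2667 -3.3818] 0.116
```

View pics/fit1.png

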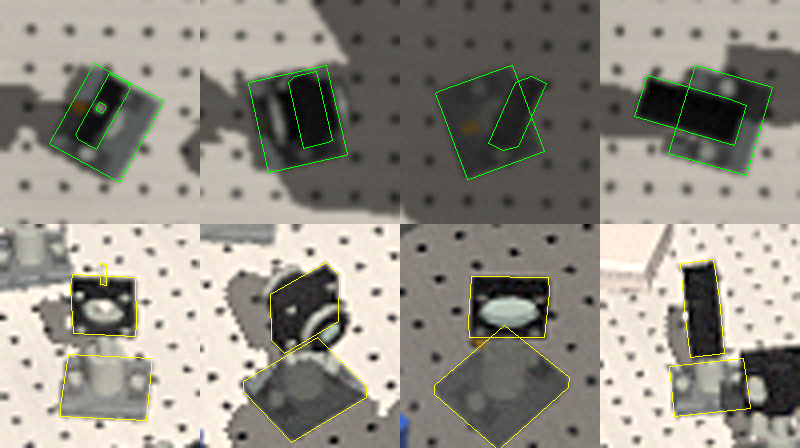

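View pics/noses.png

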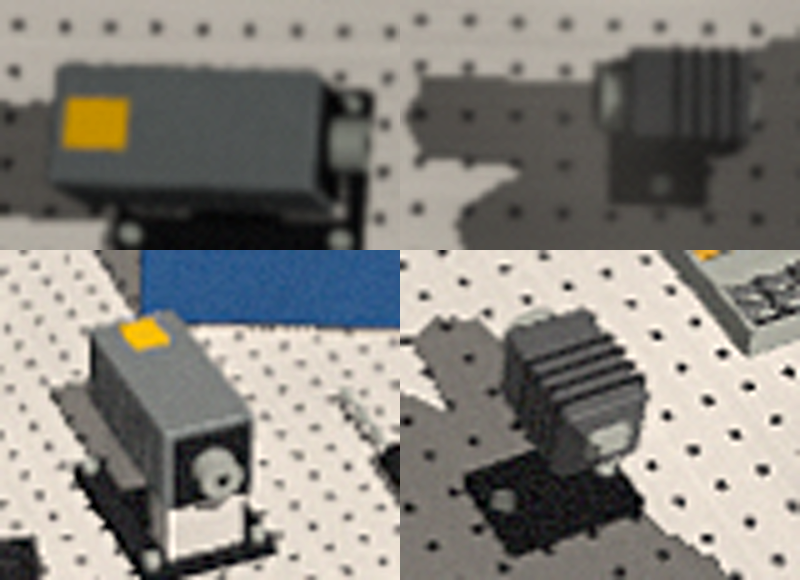

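```bash
cat > run2.py <<'E'
from fit import *
np.set_printoptions(precision=4,suppress=True)
C={n:camera(n) for n in('top','side')};T,S=C['top'],C['side']
L=back(S,[289.4,151],.08)[0]
a=back(T,[351.6,164.4],.08)[0]
print('laser',L,proj(T,L),'cam',a,proj(S,a))
def crop(c,u0,v0,w,h,s,circ=None):
    o=cv2.resize(c['frame'][v0:v0+h,u0:u0+w],(w*s,h*s),interpolation=cv2.INTER_CUBIC)
    o=cv2.convertScaleAbs(o,alpha=1.5)
    if circ is not None:
        p,r=circ;t=np.linspace(0,6.28,40); q=proj(c,np.c_[p[0]+r*np.cos(t),0*t+p[1],p[2]+r*np.sin(t)])
        cv2.polylines(o,[np.round((q-[u0,v0]+.5)*s).astype(int)],True,(0,255,0),1)
    return o
def at(c,p,circ=None,w=26): 
    u,v=proj(c,p)[0].astype(int); return crop(c,u-w//2,v-w//2,w,w,260//w,circ)
a3=cv2.hconcat([at(T,L,(L,.0125)),at(T,a,(a,.0165)),at(T,[.427,.267,.08])])
b3=cv2.hconcat([at(S,L,(L,.0125)),at(S,a,(a,.0165)),at(S,[.427,.267,.08])])
cv2.imwrite('pics/n2.png',cv2.vconcat([a3,b3]))
E
python3 run2.py
```

```text
laser [0.6038 0.1998 0.08  ] [[187.0749 158.6039]] cam [ 0.6008 -0.2     0.08  ] [[356.1785 241.7858]]
```

View pics/n2.png

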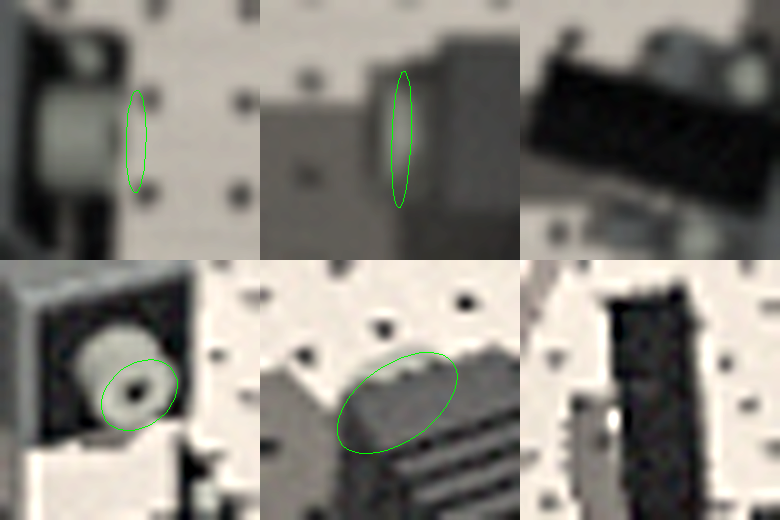

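```bash
cat > mv.py <<'E'
import sys,numpy as np
from scipy.spatial.transform import Rotation as Ro
from plant import sensors
# args: groups of x,y,z,yawdeg of grip line
s=sensors.get_state(); R=Ro.from_rotvec(s['ee_rot']).as_matrix(); p=np.array(s['eef_pos'])
a=np.degrees(np.arctan2(R[1,1],R[0,1])); print('t',s['time_s'],'p',np.round(p,4),'yaw',round(a,1),'q7',round(s['qpos'][6],2),'tilt',np.round(R[:2,2],3),'gap',round(s['finger_gap'],4))
for g in sys.argv[1:]:
    x,y,z,w=map(float,g.split(',')); d=R.T@(np.array([x,y,z])-p); t=-((w-a+90)%180-90)
    print(g,'linear',np.round(d,4),'twist',round(t,1))
E
python3 mv.py .427,.267,.2,76.2 .427,.267,.058,76.2
```

```text
t 1.6 p [0.1442 0.6081 0.2313] yaw 76.7 q7 -0.15 tilt [-0. -0.] gap 0.0851
.427,.267,.2,76.2 linear [-0.3539 -0.2667  0.0313] twist 0.5
.427,.267,.058,76.2 linear [-0.3539 -0.2667  0.1733] twist 0.5
```

Call:
jog_arm(
  rows=[
    {"hand": 0.085,"linear": [-0.354,-0.267,0.031],"twist": 0},
    {"hand": 0.085,"linear": [-0.354,-0.267,0.031],"twist": 0},
    {"hand": 0.085,"linear": [-0.354,-0.267,0.031],"twist": 0},
    {"hand": 0.085,"linear": [-0.354,-0.267,0.031],"twist": 0},
    {"hand": 0.085,"linear": [-0.354,-0.267,0.031],"twist": 0},
    {"hand": 0.085,"linear": [-0.354,-0.267,0.031],"twist": 0},
    {"hand": 0.085,"linear": [-0.354,-0.267,0.031],"twist": 0},
    {"hand": 0.085,"linear": [-0.354,-0.267,0.031],"twist": 0},
    {"hand": 0.085,"linear": [-0.354,-0.267,0.031],"twist": 0},
    {"hand": 0.085,"linear": [-0.354,-0.267,0.031],"twist": 0},
  ],
  newtons=40,
)

```text
time_s: 2.85
eef_pos: [0.426, 0.2683, 0.2004]
ee_rot: [-0.361, -3.12, -0.001]
wrist_force: [0.1, 0.9, -0.2]
finger_gap: 0.0851
grip_force: 0.0
```

```bash
python3 mv.py .427,.267,.058,76.2
```

```text
t 2.85 p [0.426  0.2683 0.2004] yaw 76.8 q7 0.66 tilt [-0.     0.001] gap 0.0851
.427,.267,.058,76.2 linear [-0.0013 -0.0012  0.1424] twist 0.6
```

Call:
jog_arm(
  rows=[
    {"hand": 0.085,"linear": [-0.001,-0.001,0.05],"twist": 0},
    {"hand": 0.085,"linear": [-0.001,-0.001,0.1],"twist": 0},
    {"hand": 0.085,"linear": [-0.001,-0.001,0.142],"twist": 0},
    {"hand": 0.085,"linear": [-0.001,-0.001,0.142],"twist": 0},
    {"hand": 0.04,"linear": [-0.001,-0.001,0.142],"twist": 0},
    {"hand": 0.04,"linear": [-0.001,-0.001,0.142],"twist": 0},
    {"hand": 0.04,"linear": [-0.001,-0.001,0.142],"twist": 0},
    {"hand": 0.04,"linear": [-0.001,-0.001,0.142],"twist": 0},
    {"hand": 0.04,"linear": [-0.001,-0.001,0.142],"twist": 0},
    {"hand": 0.04,"linear": [-0.001,-0.001,0.142],"twist": 0},
  ],
)

```text
time_s: 4.1
eef_pos: [0.4287, 0.2665, 0.0603]
ee_rot: [0.364, 3.118, 0.004]
wrist_force: [-1.8, 0.4, 6.6]
finger_gap: 0.0495
grip_force: 40.8
```

```bash
python3 mv.py .427,.267,.2,76.2 .681,.0145,.2,90
```

```text
t 4.1 p [0.4287 0.2665 0.0603] yaw 76.7 q7 0.61 tilt [0.003 0.002] gap 0.0495
.427,.267,.2,76.2 linear [ 0.0014  0.0005 -0.1397] twist 0.5
.681,.0145,.2,90 linear [-0.3039 -0.1866 -0.1396] twist -13.3
```

Call:
jog_arm(
  rows=[
    {"hand": 0.04,"linear": [0,0,-0.04],"twist": 0},
    {"hand": 0.04,"linear": [0,0,-0.09],"twist": 0},
    {"hand": 0.04,"linear": [0,0,-0.14],"twist": 0},
    {"hand": 0.04,"linear": [-0.044,-0.027,-0.14],"twist": -2},
    {"hand": 0.04,"linear": [-0.087,-0.053,-0.14],"twist": -5},
    {"hand": 0.04,"linear": [-0.13,-0.08,-0.14],"twist": -8},
    {"hand": 0.04,"linear": [-0.173,-0.106,-0.14],"twist": -10},
    {"hand": 0.04,"linear": [-0.217,-0.133,-0.14],"twist": -13.3},
    {"hand": 0.04,"linear": [-0.26,-0.16,-0.14],"twist": -13.3},
    {"hand": 0.04,"linear": [-0.304,-0.187,-0.14],"twist": -13.3},
  ],
)

```text
time_s: 5.35
eef_pos: [0.6812, 0.012, 0.1995]
ee_rot: [0.001, 3.141, 0.0]
wrist_force: [-0.1, -0.1, -1.8]
finger_gap: 0.0495
grip_force: 43.2
```

```bash
cat > snap.py <<'E'
from h import *
import sys
# n,u,v,w,s,file
c=camera(sys.argv[1]); p=list(map(float,sys.argv[2].split(','))); w,s=int(sys.argv[3]),int(sys.argv[4])
u,v=proj(c,p)[0].astype(int); u0,v0=max(0,u-w//2),max(0,v-w//2)
cv2.imwrite('pics/'+sys.argv[5],cv2.convertScaleAbs(cv2.resize(c['frame'][v0:v0+w,u0:u0+w],None,fx=s,fy=s,interpolation=cv2.INTER_CUBIC),alpha=1.4))
E
python3 snap.py side .681,.0145,.22 90 6 s1.png; python3 mv.py .681,.0145,.061,90
```

```text
t 5.4 p [0.6854 0.0036 0.1987] yaw 89.5 q7 1.44 tilt [ 0.004 -0.005] gap 0.0499
.681,.0145,.061,90 linear [0.005  0.0116 0.1376] twist -0.5
```

View pics/s1.png

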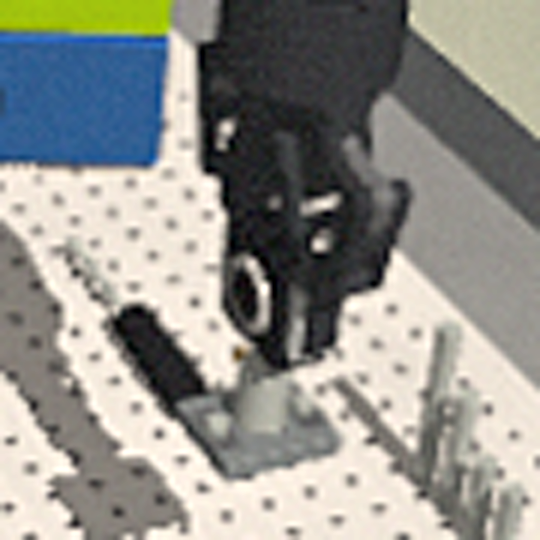

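Call:
jog_arm(
  rows=[
    {"hand": 0.04,"linear": [0,0,0.03],"twist": 0},
    {"hand": 0.04,"linear": [0,0,0.07],"twist": 0},
    {"hand": 0.04,"linear": [0,0,0.11],"twist": 0},
    {"hand": 0.04,"linear": [0,0,0.13],"twist": 0},
    {"hand": 0.04,"linear": [0,0,0.138],"twist": 0},
    {"hand": 0.04,"linear": [0,0,0.138],"twist": 0},
    {"hand": 0.04,"linear": [0,0,0.139],"twist": 0},
    {"hand": 0.04,"linear": [0,0,0.139],"twist": 0},
  ],
)

```text
time_s: 6.4
eef_pos: [0.6811, 0.0134, 0.0604]
ee_rot: [0.001, 3.14, 0.0]
wrist_force: [-0.6, 0.4, 2.9]
finger_gap: 0.0497
grip_force: 43.5
```

```bash
python3 mv.py .681,.0145,.06,90
```

```text
t 6.4 p [0.6811 0.0134 0.0604] yaw 90.0 q7 1.41 tilt [0.002 0.   ] gap 0.0497
.681,.0145,.06,90 linear [0.0001 0.0011 0.0004] twist -0.0
```

Call:
jog_arm(
  rows=[
    {"hand": 0.085,"linear": [0,0,0],"twist": 0},
    {"hand": 0.085,"linear": [0,0,0],"twist": 0},
    {"hand": 0.085,"linear": [0,0,0],"twist": 0},
    {"hand": 0.085,"linear": [0,0,-0.04],"twist": 0},
    {"hand": 0.085,"linear": [0,0,-0.09],"twist": 0},
    {"hand": 0.085,"linear": [0,0,-0.14],"twist": 0},
    {"hand": 0.085,"linear": [0.03,-0.04,-0.14],"twist": 10},
    {"hand": 0.085,"linear": [0.06,-0.08,-0.14],"twist": 20},
    {"hand": 0.085,"linear": [0.09,-0.12,-0.14],"twist": 30},
    {"hand": 0.085,"linear": [0.13,-0.16,-0.14],"twist": 40},
  ],
)

```text
time_s: 7.65
eef_pos: [0.5497, -0.1477, 0.1994]
ee_rot: [1.083, 2.948, 0.0]
wrist_force: [0.8, -0.7, 0.6]
finger_gap: 0.0849
grip_force: 0.0
```

```bash
python3 mv.py .4324,-.3004,.2,-23.9
```

```text
t 7.65 p [ 0.5497 -0.1477  0.1994] yaw 49.6 q7 1.1 tilt [ 0.001 -0.   ] gap 0.0849
.4324,-.3004,.2,-23.9 linear [-0.0095 -0.1923 -0.0007] twist 73.5
```

Call:
jog_arm(
  rows=[
    {"hand": 0.085,"linear": [-0.002,-0.04,0],"twist": 10},
    {"hand": 0.085,"linear": [-0.004,-0.08,0],"twist": 20},
    {"hand": 0.085,"linear": [-0.006,-0.12,0],"twist": 30},
    {"hand": 0.085,"linear": [-0.01,-0.16,0],"twist": 40},
    {"hand": 0.085,"linear": [-0.01,-0.193,0],"twist": 50},
    {"hand": 0.085,"linear": [-0.01,-0.193,0],"twist": 60},
    {"hand": 0.085,"linear": [-0.01,-0.193,0],"twist": 70},
    {"hand": 0.085,"linear": [-0.01,-0.193,0],"twist": 73.9},
    {"hand": 0.085,"linear": [-0.01,-0.193,0],"twist": 73.9},
    {"hand": 0.085,"linear": [-0.01,-0.193,0],"twist": 73.9},
  ],
)

```text
time_s: 8.9
eef_pos: [0.4339, -0.3007, 0.1993]
ee_rot: [2.632, 1.715, 0.0]
wrist_force: [0.2, 0.0, 0.6]
finger_gap: 0.0853
grip_force: 0.0
```

```bash
python3 mv.py .4324,-.3004,.06,-23.9
```

```text
t 8.9 p [ 0.4339 -0.3007  0.1993] yaw -23.8 q7 0.35 tilt [ 0. -0.] gap 0.0853
.4324,-.3004,.06,-23.9 linear [-0.0003 -0.0015  0.1393] twist 0.1
```

Call:
jog_arm(
  rows=[
    {"hand": 0.085,"linear": [0,-0.001,0.05],"twist": 0},
    {"hand": 0.085,"linear": [0,-0.001,0.1],"twist": 0},
    {"hand": 0.085,"linear": [0,-0.001,0.139],"twist": 0},
    {"hand": 0.085,"linear": [0,-0.001,0.139],"twist": 0},
    {"hand": 0.03,"linear": [0,-0.001,0.139],"twist": 0},
    {"hand": 0.03,"linear": [0,-0.001,0.139],"twist": 0},
    {"hand": 0.03,"linear": [0,-0.001,0.139],"twist": 0},
    {"hand": 0.03,"linear": [0,-0.001,0.139],"twist": 0},
    {"hand": 0.03,"linear": [0,-0.001,0.139],"twist": 0},
    {"hand": 0.03,"linear": [0,-0.001,0.139],"twist": 0},
  ],
)

```text
time_s: 10.15
eef_pos: [0.4336, -0.3009, 0.0618]
ee_rot: [2.632, 1.711, 0.002]
wrist_force: [-0.7, 1.5, 8.2]
finger_gap: 0.0406
grip_force: 43.3
```

```bash
python3 mv.py .602,.0145,.2,-45
```

```text
t 10.15 p [ 0.4336 -0.3009  0.0618] yaw -23.9 q7 0.44 tilt [ 0.002 -0.001] gap 0.0406
.602,.0145,.2,-45 linear [ 0.3566  0.0263 -0.1382] twist 21.1
```

Call:
jog_arm(
  rows=[
    {"hand": 0.03,"linear": [0,0,-0.04],"twist": 0},
    {"hand": 0.03,"linear": [0,0,-0.09],"twist": 0},
    {"hand": 0.03,"linear": [0,0,-0.139],"twist": 0},
    {"hand": 0.03,"linear": [0.06,0.004,-0.139],"twist": 4},
    {"hand": 0.03,"linear": [0.12,0.009,-0.139],"twist": 8},
    {"hand": 0.03,"linear": [0.18,0.013,-0.139],"twist": 12},
    {"hand": 0.03,"linear": [0.24,0.018,-0.139],"twist": 16},
    {"hand": 0.03,"linear": [0.3,0.022,-0.139],"twist": 21.1},
    {"hand": 0.03,"linear": [0.34,0.025,-0.139],"twist": 21.1},
    {"hand": 0.03,"linear": [0.357,0.026,-0.139],"twist": 21.1},
  ],
)

```text
time_s: 11.4
eef_pos: [0.6021, 0.0188, 0.1991]
ee_rot: [-2.899, -1.207, -0.0]
wrist_force: [-0.1, -0.4, -1.9]
finger_gap: 0.0401
grip_force: 42.2
```

Call:
jog_arm(
  rows=[
    {"hand": 0.03,"linear": [0,0,0],"twist": 0},
    {"hand": 0.03,"linear": [0,0,0],"twist": 0},
  ],
)

```text
time_s: 11.65
eef_pos: [0.6008, 0.0129, 0.1996]
ee_rot: [2.904, 1.197, -0.001]
wrist_force: [-0.0, -1.0, -2.3]
finger_gap: 0.0401
grip_force: 42.2
```

```bash
python3 mv.py .602,.0145,.061,-45
```

```text
t 11.65 p [0.6008 0.0129 0.1996] yaw -45.2 q7 -0.6 tilt [-0.    -0.001] gap 0.0401
.602,.0145,.061,-45 linear [ 0.0021 -0.0003  0.1385] twist -0.2
```

Call:
jog_arm(
  rows=[
    {"hand": 0.03,"linear": [0.001,0,0.03],"twist": 0},
    {"hand": 0.03,"linear": [0.001,0,0.07],"twist": 0},
    {"hand": 0.03,"linear": [0.001,0,0.11],"twist": 0},
    {"hand": 0.03,"linear": [0.001,0,0.13],"twist": 0},
    {"hand": 0.03,"linear": [0.001,0,0.138],"twist": 0},
    {"hand": 0.03,"linear": [0.001,0,0.138],"twist": 0},
    {"hand": 0.03,"linear": [0.001,0,0.139],"twist": 0},
    {"hand": 0.03,"linear": [0.001,0,0.139],"twist": 0},
  ],
)

```text
time_s: 12.65
eef_pos: [0.6028, 0.0149, 0.0613]
ee_rot: [2.902, 1.199, 0.002]
wrist_force: [-1.5, -1.1, 4.9]
finger_gap: 0.0405
grip_force: 41.3
```

```bash
python3 mv.py .602,.0145,.061,-45 .4304,-.1501,.2,14
```

```text
t 12.65 p [0.6028 0.0149 0.0613] yaw -45.1 q7 -0.52 tilt [ 0.002 -0.001] gap 0.0405
.602,.0145,.061,-45 linear [-0.0008 -0.0003  0.0003] twist -0.1
.4304,-.1501,.2,14 linear [-0.2385 -0.0045 -0.1389] twist -59.1
```

Release, lift, go over the lens.

Call:
jog_arm(
  rows=[
    {"hand": 0.085,"linear": [0,0,0],"twist": 0},
    {"hand": 0.085,"linear": [0,0,0],"twist": 0},
    {"hand": 0.085,"linear": [0,0,0],"twist": 0},
    {"hand": 0.085,"linear": [0,0,-0.04],"twist": 0},
    {"hand": 0.085,"linear": [0,0,-0.09],"twist": 0},
    {"hand": 0.085,"linear": [0,0,-0.139],"twist": 0},
    {"hand": 0.085,"linear": [-0.05,-0.001,-0.139],"twist": -10},
    {"hand": 0.085,"linear": [-0.1,-0.002,-0.139],"twist": -20},
    {"hand": 0.085,"linear": [-0.15,-0.003,-0.139],"twist": -30},
    {"hand": 0.085,"linear": [-0.2,-0.004,-0.139],"twist": -40},
  ],
)

```text
time_s: 13.9
eef_pos: [0.4567, -0.1233, 0.1994]
ee_rot: [2.31, 2.128, 0.0]
wrist_force: [0.3, -0.3, -0.0]
finger_gap: 0.0853
grip_force: 0.0
```

```bash
python3 mv.py .4304,-.1501,.2,14
```

```text
t 13.9 p [ 0.4567 -0.1233  0.1994] yaw -4.7 q7 0.27 tilt [ 0. -0.] gap 0.0853
.4304,-.1501,.2,14 linear [-0.0288 -0.024  -0.0006] twist -18.7
```

Call:
jog_arm(
  rows=[
    {"hand": 0.085,"linear": [-0.028,-0.024,0],"twist": -9},
    {"hand": 0.085,"linear": [-0.028,-0.024,0],"twist": -18.8},
    {"hand": 0.085,"linear": [-0.028,-0.024,0],"twist": -18.8},
    {"hand": 0.085,"linear": [-0.028,-0.024,0],"twist": -18.8},
  ],
)

```text
time_s: 14.4
eef_pos: [0.4319, -0.1478, 0.1993]
ee_rot: [-1.943, -2.469, -0.0]
wrist_force: [0.5, -0.1, -0.2]
finger_gap: 0.0852
grip_force: 0.0
```

```bash
python3 mv.py .4304,-.1501,.06,14
```

```text
t 14.4 p [ 0.4319 -0.1478  0.1993] yaw 13.6 q7 0.62 tilt [0. 0.] gap 0.0852
.4304,-.1501,.06,14 linear [-0.0019 -0.002   0.1393] twist -0.4
```

Call:
jog_arm(
  rows=[
    {"hand": 0.085,"linear": [-0.002,-0.002,0.05],"twist": 0},
    {"hand": 0.085,"linear": [-0.002,-0.002,0.1],"twist": 0},
    {"hand": 0.085,"linear": [-0.002,-0.002,0.138],"twist": 0},
    {"hand": 0.085,"linear": [-0.002,-0.002,0.138],"twist": 0},
    {"hand": 0.03,"linear": [-0.002,-0.002,0.138],"twist": 0},
    {"hand": 0.03,"linear": [-0.002,-0.002,0.138],"twist": 0},
    {"hand": 0.03,"linear": [-0.002,-0.002,0.138],"twist": 0},
    {"hand": 0.03,"linear": [-0.002,-0.002,0.138],"twist": 0},
    {"hand": 0.03,"linear": [-0.002,-0.002,0.138],"twist": 0},
    {"hand": 0.03,"linear": [-0.002,-0.002,0.138],"twist": 0},
  ],
)

```text
time_s: 15.65
eef_pos: [0.4309, -0.1508, 0.0628]
ee_rot: [1.938, 2.469, 0.002]
wrist_force: [-1.4, 0.2, 6.2]
finger_gap: 0.0407
grip_force: 39.8
```

```bash
python3 mv.py .601,-.115,.2,0
```

```text
t 15.65 p [ 0.4309 -0.1508  0.0628] yaw 13.8 q7 0.72 tilt [ 0.003 -0.001] gap 0.0407
.601,-.115,.2,0 linear [-0.0058  0.1741 -0.1368] twist 13.8
```

Call:
jog_arm(
  rows=[
    {"hand": 0.03,"linear": [0,0,-0.04],"twist": 0},
    {"hand": 0.03,"linear": [0,0,-0.09],"twist": 0},
    {"hand": 0.03,"linear": [0,0,-0.138],"twist": 0},
    {"hand": 0.03,"linear": [-0.001,0.04,-0.138],"twist": 4},
    {"hand": 0.03,"linear": [-0.003,0.08,-0.138],"twist": 8},
    {"hand": 0.03,"linear": [-0.004,0.12,-0.138],"twist": 12},
    {"hand": 0.03,"linear": [-0.005,0.155,-0.138],"twist": 13.8},
    {"hand": 0.03,"linear": [-0.006,0.174,-0.138],"twist": 13.8},
    {"hand": 0.03,"linear": [-0.006,0.174,-0.138],"twist": 13.8},
    {"hand": 0.03,"linear": [-0.006,0.174,-0.138],"twist": 13.8},
  ],
)

```text
time_s: 16.9
eef_pos: [0.5994, -0.1154, 0.1995]
ee_rot: [-2.223, -2.22, 0.001]
wrist_force: [-0.5, 0.1, -2.7]
finger_gap: 0.0399
grip_force: 42.2
```

```bash
python3 mv.py .601,-.115,.062,0
```

```text
t 16.9 p [ 0.5994 -0.1154  0.1995] yaw -0.1 q7 0.31 tilt [-0.001 -0.   ] gap 0.0399
.601,-.115,.062,0 linear [0.0004 0.0017 0.1375] twist -0.1
```

Call:
jog_arm(
  rows=[
    {"hand": 0.03,"linear": [0,0.001,0.03],"twist": 0},
    {"hand": 0.03,"linear": [0,0.001,0.07],"twist": 0},
    {"hand": 0.03,"linear": [0,0.001,0.11],"twist": 0},
    {"hand": 0.03,"linear": [0,0.001,0.13],"twist": 0},
    {"hand": 0.03,"linear": [0,0.001,0.137],"twist": 0},
    {"hand": 0.03,"linear": [0,0.001,0.137],"twist": 0},
    {"hand": 0.03,"linear": [0,0.001,0.138],"twist": 0},
    {"hand": 0.03,"linear": [0,0.001,0.138],"twist": 0},
  ],
)

```text
time_s: 17.9
eef_pos: [0.6017, -0.1155, 0.0629]
ee_rot: [2.222, 2.219, 0.001]
wrist_force: [-2.6, 0.4, 6.1]
finger_gap: 0.0409
grip_force: 43.1
```

```bash
python3 mv.py .4485,.0114,.2,-27.1
```

```text
t 17.9 p [ 0.6017 -0.1155  0.0629] yaw -0.1 q7 0.36 tilt [ 0.002 -0.   ] gap 0.0409
.4485,.0114,.2,-27.1 linear [ 0.1267 -0.1531 -0.1374] twist 27.0
```

Call:
jog_arm(
  rows=[
    {"hand": 0.085,"linear": [0,0,0],"twist": 0},
    {"hand": 0.085,"linear": [0,0,0],"twist": 0},
    {"hand": 0.085,"linear": [0,0,0],"twist": 0},
    {"hand": 0.085,"linear": [0,0,-0.04],"twist": 0},
    {"hand": 0.085,"linear": [0,0,-0.09],"twist": 0},
    {"hand": 0.085,"linear": [0,0,-0.138],"twist": 0},
    {"hand": 0.085,"linear": [0.03,-0.04,-0.138],"twist": 7},
    {"hand": 0.085,"linear": [0.06,-0.08,-0.138],"twist": 14},
    {"hand": 0.085,"linear": [0.1,-0.12,-0.138],"twist": 21},
    {"hand": 0.085,"linear": [0.127,-0.153,-0.138],"twist": 27},
  ],
)

```text
time_s: 19.15
eef_pos: [0.4469, 0.0137, 0.1992]
ee_rot: [-2.681, -1.637, -0.0]
wrist_force: [-0.6, 0.3, 0.0]
finger_gap: 0.0848
grip_force: 0.0
```

Call:
jog_arm(
  rows=[
    {"hand": 0.085,"linear": [0,0,0],"twist": 0},
    {"hand": 0.085,"linear": [0,0,0],"twist": 0},
  ],
)

```text
time_s: 19.4
eef_pos: [0.4494, 0.0119, 0.1997]
ee_rot: [2.677, 1.642, 0.002]
wrist_force: [0.4, 0.1, -0.5]
finger_gap: 0.0852
grip_force: 0.0
```

```bash
python3 mv.py .4485,.0114,.06,-27.1
```

```text
t 19.4 p [0.4494 0.0119 0.1997] yaw -27.0 q7 -0.36 tilt [ 0.001 -0.   ] gap 0.0852
.4485,.0114,.06,-27.1 linear [-0.0009 -0.0007  0.1397] twist 0.1
```

Call:
jog_arm(
  rows=[
    {"hand": 0.085,"linear": [-0.001,-0.001,0.05],"twist": 0},
    {"hand": 0.085,"linear": [-0.001,-0.001,0.1],"twist": 0},
    {"hand": 0.085,"linear": [-0.001,-0.001,0.138],"twist": 0},
    {"hand": 0.085,"linear": [-0.001,-0.001,0.138],"twist": 0},
    {"hand": 0.03,"linear": [-0.001,-0.001,0.138],"twist": 0},
    {"hand": 0.03,"linear": [-0.001,-0.001,0.138],"twist": 0},
    {"hand": 0.03,"linear": [-0.001,-0.001,0.138],"twist": 0},
    {"hand": 0.03,"linear": [-0.001,-0.001,0.138],"twist": 0},
    {"hand": 0.03,"linear": [-0.001,-0.001,0.138],"twist": 0},
    {"hand": 0.03,"linear": [-0.001,-0.001,0.138],"twist": 0},
  ],
)

```text
time_s: 20.65
eef_pos: [0.4481, 0.0118, 0.0626]
ee_rot: [2.678, 1.641, 0.004]
wrist_force: [-1.9, 0.3, 7.1]
finger_gap: 0.0405
grip_force: 39.6
```

```bash
python3 mv.py .603,.143,.2,0
```

```text
t 20.65 p [0.4481 0.0118 0.0626] yaw -27.0 q7 -0.21 tilt [0.003 0.001] gap 0.0405
.603,.143,.2,0 linear [ 0.1875  0.0787 -0.1369] twist -27.0
```

Call:
jog_arm(
  rows=[
    {"hand": 0.03,"linear": [0,0,-0.04],"twist": 0},
    {"hand": 0.03,"linear": [0,0,-0.09],"twist": 0},
    {"hand": 0.03,"linear": [0,0,-0.138],"twist": 0},
    {"hand": 0.03,"linear": [0.05,0.02,-0.138],"twist": -8},
    {"hand": 0.03,"linear": [0.09,0.04,-0.138],"twist": -16},
    {"hand": 0.03,"linear": [0.13,0.055,-0.138],"twist": -22},
    {"hand": 0.03,"linear": [0.165,0.07,-0.138],"twist": -27},
    {"hand": 0.03,"linear": [0.188,0.079,-0.138],"twist": -27},
    {"hand": 0.03,"linear": [0.188,0.079,-0.138],"twist": -27},
    {"hand": 0.03,"linear": [0.188,0.079,-0.138],"twist": -27},
  ],
)

```text
time_s: 21.9
eef_pos: [0.6023, 0.1425, 0.1994]
ee_rot: [2.223, 2.22, -0.002]
wrist_force: [-0.1, -0.3, -2.6]
finger_gap: 0.0403
grip_force: 42.5
```

```bash
python3 mv.py .603,.143,.062,0
```

```text
t 21.9 p [0.6023 0.1425 0.1994] yaw -0.1 q7 -0.11 tilt [-0.001 -0.001] gap 0.0403
.603,.143,.062,0 linear [0.0006 0.0008 0.1374] twist -0.1
```

Call:
jog_arm(
  rows=[
    {"hand": 0.03,"linear": [0,0,0.03],"twist": 0},
    {"hand": 0.03,"linear": [0,0,0.07],"twist": 0},
    {"hand": 0.03,"linear": [0,0,0.11],"twist": 0},
    {"hand": 0.03,"linear": [0,0,0.13],"twist": 0},
    {"hand": 0.03,"linear": [0,0,0.137],"twist": 0},
    {"hand": 0.03,"linear": [0,0,0.137],"twist": 0},
    {"hand": 0.03,"linear": [0,0,0.138],"twist": 0},
    {"hand": 0.03,"linear": [0,0,0.138],"twist": 0},
  ],
)

```text
time_s: 22.9
eef_pos: [0.6035, 0.1428, 0.0628]
ee_rot: [2.222, 2.219, 0.002]
wrist_force: [-1.7, 0.2, 4.7]
finger_gap: 0.0406
grip_force: 43.2
```

Call:
jog_arm(
  rows=[
    {"hand": 0.085,"linear": [0,0,0],"twist": 0},
    {"hand": 0.085,"linear": [0,0,0],"twist": 0},
    {"hand": 0.085,"linear": [0,0,0],"twist": 0},
    {"hand": 0.085,"linear": [0,0,-0.05],"twist": 0},
    {"hand": 0.085,"linear": [0,0,-0.1],"twist": 0},
    {"hand": 0.085,"linear": [0,0,-0.15],"twist": 0},
    {"hand": 0.085,"linear": [0.05,-0.06,-0.18],"twist": 0},
    {"hand": 0.085,"linear": [0.1,-0.1,-0.2],"twist": 0},
    {"hand": 0.085,"linear": [0.15,-0.15,-0.2],"twist": 0},
    {"hand": 0.085,"linear": [0.19,-0.2,-0.2],"twist": 0},
  ],
)

```text
time_s: 24.15
eef_pos: [0.4275, 0.3126, 0.2609]
ee_rot: [-2.222, -2.221, -0.002]
wrist_force: [0.1, 1.2, 0.6]
finger_gap: 0.0851
grip_force: 0.0
```

```bash
cat > chk.py <<'E'
from fit import *
np.set_printoptions(precision=4,suppress=True)
C={n:camera(n) for n in('top','side')}
P0={'iris_center':(.603,.143),'lens_center':(.601,-.115),'pickoff_center':(.602,.0145),'sensor_center':(.68,.0145)}
for n,c in C.items():
    o=cv2.resize(c['frame'],(784,588)) ; 
    for t,(x,y) in P0.items():
        q=proj(c,[x,y,.06])[0]
        ss=[s for s in silhouettes(n,t) if np.hypot(*(np.array(s['position'])-q))<25]
        if ss:
            p,e=fit([(c,ss[0]['pixels'])],M[t],(x,y,[-.15,.15])); print(n,t,p,round(e,3))
u0,v0=170,125
T,S=C['top'],C['side']
a=cv2.resize(T['frame'][110:210,170:370],(800,400),interpolation=cv2.INTER_CUBIC)
b=cv2.resize(S['frame'][110:285,255:405],(514,600),interpolation=cv2.INTER_CUBIC)
cv2.imwrite('pics/ct.png',cv2.convertScaleAbs(a,alpha=1.4));cv2.imwrite('pics/cs.png',cv2.convertScaleAbs(b,alpha=1.4))
E
python3 chk.py; python3 mv.py
```

```text
top iris_center [0.6029 0.1425 0.03  ] 0.039
top lens_center [ 0.6023 -0.1134  0.032 ] 0.065
top pickoff_center [ 0.603   0.0141 -0.0284] 0.067
top sensor_center [0.6745 0.0121 0.037 ] 0.174
side iris_center [ 0.6042  0.1409 -0.02  ] 0.105
side lens_center [ 0.6018 -0.1129  0.0381] 0.127
side pickoff_center [ 0.6048  0.0138 -0.0062] 0.065
side sensor_center [ 0.6794  0.0101 -0.0188] 0.09
t 24.65 p [0.4297 0.3099 0.2602] yaw -0.2 q7 -0.56 tilt [ 0.    -0.001] gap 0.0851
```

View pics/ct.png

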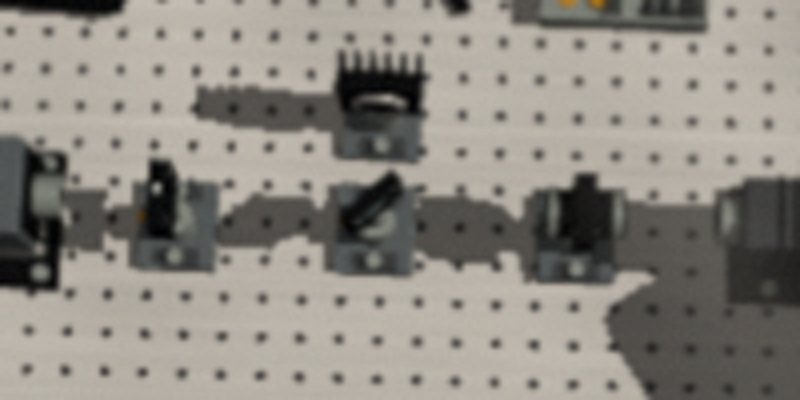

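View pics/cs.png

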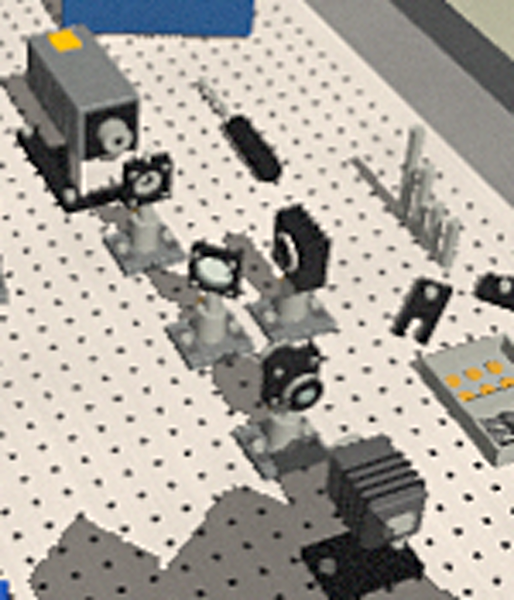

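```bash
cat > c2.py <<'E'
from fit import *
np.set_printoptions(precision=4,suppress=True)
M['sensor_center']=B+[box(.025,.05,.055,.105),box(.02,.05,.055,.105,0,.0225,0)]
C={n:camera(n) for n in('top','side')}
print(back(C['top'],[[263.5,174.5],[265.25,145.75]],.015))
for n,c in C.items():
    for t,(x,y) in {'pickoff_center':(.603,.0145),'sensor_center':(.68,.0145)}.items():
        q=proj(c,[x,y,.06])[0]
        ss=[s for s in silhouettes(n,t) if np.hypot(*(np.array(s['position'])-q))<25]
        k=ss[0]['pixels']
        p,e=fit([(c,k)],M[t],(x,y,[-.15,.15])); print(n,t,p,round(e,3))
E
python3 c2.py
```

```text
[[0.5822 0.0148 0.015 ]
 [0.6574 0.0129 0.015 ]]
top pickoff_center [ 0.603   0.016  -0.0186] 0.08
top sensor_center [0.6659 0.0116 0.1834] 0.389
side pickoff_center [ 0.6049  0.0139 -0.0123] 0.121
side sensor_center [ 0.678   0.0123 -0.2026] 0.253
```

```bash
python3 -c "
from plant import env;print(env.finish_job())"
```

```text
the job is handed in; nothing more can be done
None
```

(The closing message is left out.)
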